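# Change the filter slider in a tilted filter holder

## Robot

A 6-joint arm with a two-finger parallel gripper is mounted at the origin on a cart in front of the work surface, level with it; the furniture and walls round the work are solid. World frame = base frame: x ahead of the robot, y to its left, z up, the work surface at z = 0. Lengths are in m, angles in rad, forces in N, time in s.
With the tool pointing down it reaches from about 0.3 to 0.875 m from the base axis. Payload 6.4 kg.
Tool frame: the origin (TCP) lies midway between the tips of the shut fingers; the grasp point (between the pads) lies 19 mm behind it; z points along the fingers, y is the line along which they close (so a half turn about z gives the same grasp; the last joint's range is limited). The gripper opens to 85 mm and grips with 20 to 120 N. Pads are 22 mm wide; open, the fingers measure 114 mm over their backs; the gripper's body (76 mm by 85 mm) begins 54 mm behind the grasp point. The pads swing forward as they close: fully open they stand 13 mm farther back than shut.
Start: joints at [1.085, 0.181, 1.607, -0, 1.354, -0.206], TCP at [0.159, 0.553, 0.231] pointing down, gripper open.
Joint ranges: [-2.99, 2.99], [-0.89, 2.07], [0.3, 2.58], [-1.14, 4.28], [0, 2.63], [-3.12, 3.12]. Speed limits (rad/s): [2.57, 2.57, 3.01, 3.14, 3.14, 3.14].

## Interface

Orientations are given as a unit quaternion [w, x, y, z].
In Python, from bench import get_obs, camera, hand_in gives the robot as it stands.
- The arm moves only by the tool carry_out, never from a script. Its argument "plan" is a list that holds one entry, the list of rows, each a list of 7 numbers: the shift along the world's x, y, z in m, then the turn, a rotation vector about the world's x, y, z in rad, then the opening, from 0 (shut) to 1 (fully open). In form: [[[x, y, z, rx, ry, rz, hand], ...]]. A call has exactly 5 rows; each row is the pose to reach, as a shift and turn from the pose commanded when the call began; what a row does not reach only later rows make up. A row lasts 1/12 s, in which the tool goes at most 41.7 mm and 7.16 degrees, less where a joint would pass 70% of its speed; a pose out of reach is approached as far as the arm can. A call with a gripper value outside its range is refused whole. The fingers move at their own pace and stop on an object; the grip force is fixed at half the most. Time passes only in rows, so rows that repeat a pose let the fingers close, or fill a call up. It gives the time, the measured TCP pose, the force, the opening and the grip force at its end, in the units of the state.
- get_obs(): the state, without advancing time (a new reading comes with each control period).
- camera(name): name is "scene" or "top" or "wrist"; returns a dict with "pixels" (384x512x3 uint8, red, green, blue), "z_map" (384x512 float32, m along the optical axis (not along the pixel's ray), 0 where there is no reading), "camera_matrix" (3x3 intrinsics, pixels), "cam_to_world" (4x4, takes a point from camera to world coordinates). Camera axes: x right, y up, looking along -z (the intrinsics and any distortion apply to the point x, -y, -z); pixel columns grow to the right and rows downward; lengths in m; the calibration is good to about 2 mm. The wrist camera is an equidistant fisheye: a pixel r from the principal point sees the ray r / f radians off the axis. A picture is of the moment at which its call begins.
- hand_in(): hands the job in; it is judged then, once.
The state is a dict: "time_s": time; "q": joint angles; "dq": joint speeds; "joint_efforts": joint torques, N m; "eef_pos": TCP position; "eef_rot": TCP orientation; "wrist_force": force on the tool from outside, world axes, zero at the start; "torque": the same for the moment, N m; "opening": opening from 0.0 (shut) to 1.0 (fully open); "grasp_force": force on a finger pad.
Only numpy, scipy, OpenCV 4.12 (cv2) and the standard library are available. Lean on these libraries where they do the work, as an engineer would, in place of code of your own. Each camera call takes 0.05 s, during which the arm holds its last target. There are 200 camera calls.

## Task

Change the filter in the tilted filter holder: draw out the slider with the round disc grip and stow it fully home in an empty cell of the storage rack, and slide the slider with the plain rectangular tab grip fully home in the holder. Lower the glass filters into their slots, do not drop them in; leave the slider with the T-shaped grip in its cell, and do not disturb the jar, the bottle or the filter cube.

Things in the scene. Friction and masses are not known exactly. Their poses are not given: they have to be found in the camera images.
- holder_head: Head of the black filter holder (fixed, base 90 x 96 mm): block 27.5 mm thick (x), 65 wide (y), one slot in its top, leaning 30 degrees to the side facing the robot. Origin: centre of the slot's floor; z up along the slot, mouth at z = 48 mm. Slot 9.5 mm (x) by 47 mm (y), 48 deep, top 6 mm flared by 4 mm all round; a seated blade stands 14 mm out. 
- cell_1: One of three equal upright grey cells (25.5 x 63 mm) of the storage rack, fixed in a row along x at 48 mm pitch on an aluminium rail 8 mm high; order varies, one is empty. Origin: centre of underside; slot floor at z = 6 mm, mouth at 54 mm. Slot 9.5 mm (x) by 47 mm (y), 48 deep, top 6 mm flared by 4 mm all round; a seated blade stands 14 mm out. 
- cell_2: One of three equal upright grey cells (25.5 x 63 mm) of the storage rack, fixed in a row along x at 48 mm pitch on an aluminium rail 8 mm high; order varies, one is empty. Origin: centre of underside; slot floor at z = 6 mm, mouth at 54 mm. Slot 9.5 mm (x) by 47 mm (y), 48 deep, top 6 mm flared by 4 mm all round; a seated blade stands 14 mm out. 
- cell_3: One of three equal upright grey cells (25.5 x 63 mm) of the storage rack, fixed in a row along x at 48 mm pitch on an aluminium rail 8 mm high; order varies, one is empty. Origin: centre of underside; slot floor at z = 6 mm, mouth at 54 mm. Slot 9.5 mm (x) by 47 mm (y), 48 deep, top 6 mm flared by 4 mm all round; a seated blade stands 14 mm out. 
- disc_slider: Aluminium filter slider with a disc grip, starts in the holder. Blade 44 mm wide (y), 7 thick (x), 62 long, with a round glass window; above it a grip 10 mm thick (x). Origin: centre of the blade's lower end; z runs along the slider to the grip. Grip: disc of diameter 31 mm, faces across x, centre at z = 88.5 mm, top at 104, on a neck 12 mm wide. 60 g.
- tab_slider: Aluminium filter slider with a plain tab grip, starts in a cell of the rack. Blade 44 mm wide (y), 7 thick (x), 62 long, with a round glass window; above it a grip 10 mm thick (x). Origin: centre of the blade's lower end; z runs along the slider to the grip. Grip: rectangular tab 22 mm wide (y), z = 62 to 104 mm. 60 g.
- tee_slider: Aluminium filter slider with a T-shaped grip, stands in a cell of the rack and stays there. Blade 44 mm wide (y), 7 thick (x), 62 long, with a round glass window; above it a grip 10 mm thick (x). Origin: centre of the blade's lower end; z runs along the slider to the grip. Grip: stem 12 mm wide (y), crossbar 40 mm wide at z = 91 to 104 mm.
- objective_jar: Objective container with a black screw cap, diameter 42 mm, 58 mm tall, stands beside the holder; leave alone. Origin: centre of its underside.
- cleaner_bottle: Small spray bottle of lens cleaner, 35 mm wide, 108 mm tall, stands on the other side of the holder; leave alone. Origin: centre of its underside.
- cube: Black fluorescence filter cube, 30 x 34 x 31 mm, stands to the left between rack and holder; leave alone. Origin: centre of its underside.
Things that resemble listed ones, but are neither listed nor needed, are in the scene too. Leave any purple look-alike of the tab_slider alone.

How it is judged:
By the outcome, as a careful person would: the job done as asked, in the order asked, and still so for the second after the job is handed in, with the robot touching nothing.
It also fails if it takes over 58 s, if anything falls off the work surface, if the arm or the gripper's body presses on something with over 40 N, if the wrist force passes 120 N, or if a joint passes its speed limit or range.

## Working session

There is one attempt and no reset: what is moved stays moved. The work goes in short steps, Python scripts to look and compute and a tool call to move; the robot and the scene stay as the last step left them, time stands still between calls to the robot, and variables do not carry over. Pictures are saved under pics/ and viewed, at most 10 in all, crops included, and the job is handed in when it is done.

Besides the shell and the picture viewer there is one more tool, called after "Emit:" in YAML: its name, and indented under it one key for each argument. carry_out: Moves the arm, as the interface text tells. Its arguments: {"type":"object","properties":{"plan":{"type":"array","items":{"type":"array","items":{"type":"array","items":{"type":"number"}}}}},"required":["plan"]}

```bash
mkdir -p pics
cat > h.py <<'E'
import numpy as np,cv2
from bench import get_obs,camera
def world(c,us,vs,zs=None):
    K=c["camera_matrix"];T=c["cam_to_world"]
    us=np.asarray(us,float);vs=np.asarray(vs,float)
    z=c["z_map"][vs.astype(int),us.astype(int)] if zs is None else zs
    p=np.stack([(us-K[0,2])/K[0,0]*z,-(vs-K[1,2])/K[1,1]*z,-z],-1)
    return p@T[:3,:3].T+T[:3,3]
def cloud(c):
    v,u=np.mgrid[:384,:512]
    return world(c,u.ravel(),v.ravel()).reshape(384,512,3)
E
python3 - <<'E'
from h import *
import pickle
o=get_obs();print({k:np.round(v,3) for k,v in o.items()})
for n in("scene","top"):
    c=camera(n);pickle.dump(c,open(n+".pkl","wb"))
    print(n,c["camera_matrix"].round(1).tolist(),c["cam_to_world"].round(3).tolist(),[k for k in c])
    cv2.imwrite(f"pics/{n}0.png",cv2.resize(c["pixels"][...,::-1],(768,576),interpolation=cv2.INTER_CUBIC))
E
```

```text
{'time_s': np.float64(0.0), 'q': array([ 1.085,  0.182,  1.608, -0.   ,  1.354, -0.206]), 'dq': array([-0.001,  0.   ,  0.   , -0.001,  0.001,  0.002]), 'joint_efforts': array([-0.0000e+00, -4.4485e+01, -3.5134e+01, -0.0000e+00,  9.0000e-03,
        0.0000e+00]), 'eef_pos': array([0.159, 0.552, 0.23 ]), 'eef_rot': array([-0.   ,  0.139,  0.99 , -0.001]), 'wrist_force': array([0.012, 0.139, 0.193]), 'torque': array([-0.019,  0.015, -0.055]), 'grasp_force': np.float64(0.0), 'opening': np.float64(1.005)}
scene [[454.3, 0.0, 261.3], [0.0, 454.3, 184.9], [0.0, 0.0, 1.0]] [[-0.509, 0.351, -0.786, -0.109], [-0.861, -0.201, 0.468, 0.49], [0.006, 0.915, 0.404, 0.42], [0.0, 0.0, 0.0, 1.0]] ['pixels', 'z_map', 'camera_matrix', 'cam_to_world']
top [[451.8, 0.0, 260.2], [0.0, 451.8, 189.9], [0.0, 0.0, 1.0]] [[0.002, 0.999, -0.048, 0.515], [-1.0, 0.002, 0.009, 0.103], [0.01, 0.048, 0.999, 0.935], [0.0, 0.0, 0.0, 1.0]] ['pixels', 'z_map', 'camera_matrix', 'cam_to_world']
```

View pics/scene0.png

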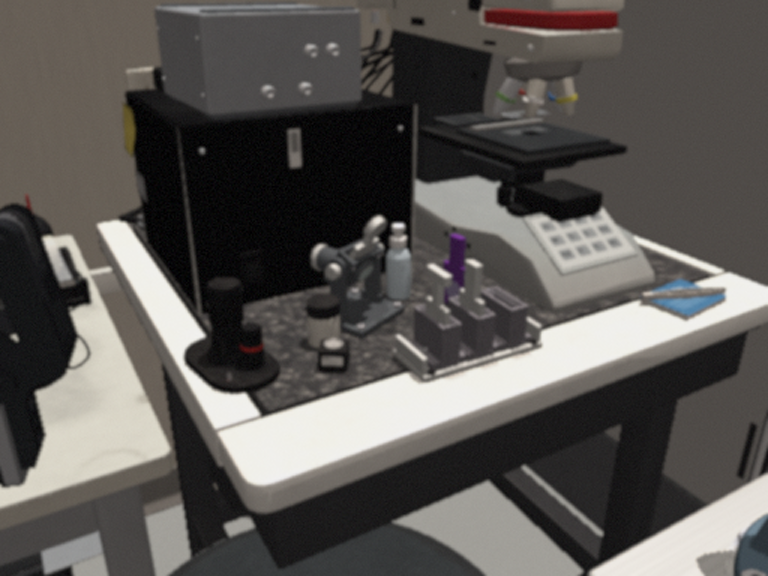

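View pics/top0.png

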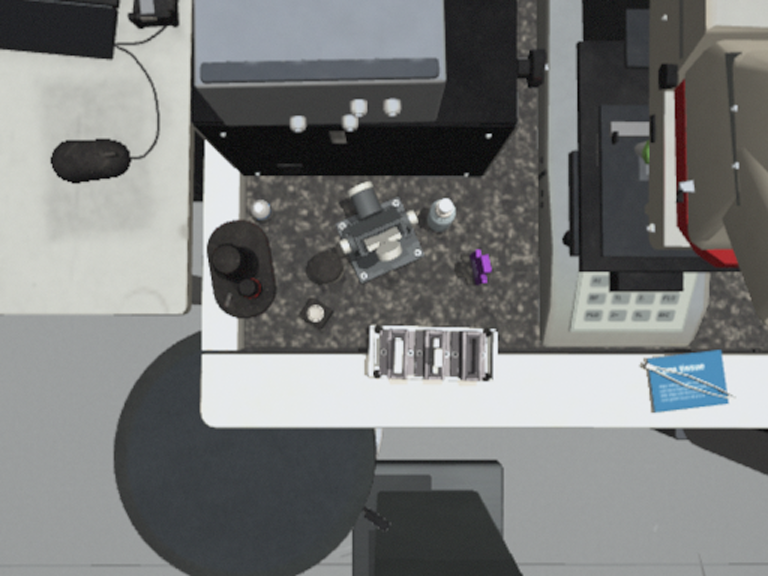

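Run:
```python
from h import *
import pickle
s=pickle.load(open("scene.pkl","rb"));t=pickle.load(open("top.pkl","rb"))
a=cv2.resize(s["pixels"][135:250,200:365],(800,558),interpolation=cv2.INTER_CUBIC)
b=cv2.resize(t["pixels"][115:260,210:345],(540,580),interpolation=cv2.INTER_CUBIC)
cv2.imwrite("pics/s1.png",a[...,::-1]);cv2.imwrite("pics/t1.png",b[...,::-1])
for n,c,(v0,v1,u0,u1) in(("t",t,(210,258,240,336)),("s",s,(160,252,255,365))):
    P=cloud(c)[v0:v1,u0:u1].reshape(-1,3); ok=c["z_map"][v0:v1,u0:u1].ravel()>0
    P=P[ok]
    for lo,hi in((0.09,.12),(.05,.07),(.003,.013)):
        q=P[(P[:,2]>lo)&(P[:,2]<hi)]
        if len(q): print(n,lo,len(q),q.min(0).round(3),q.max(0).round(3),q.mean(0).round(3))
# rows at z of cells tops
P=cloud(t)
for v in(228,235,242): print([tuple((P[v,u]*1000).astype(int)) for u in range(244,336,3)])
```

```text
t 0.09 92 [0.45  0.032 0.092] [0.489 0.09  0.12 ] [0.469 0.062 0.116]
t 0.05 950 [ 0.435 -0.023  0.05 ] [0.501 0.099 0.069] [0.468 0.035 0.063]
t 0.003 913 [ 0.422 -0.061  0.003] [0.519 0.135 0.013] [0.467 0.042 0.008]
s 0.09 476 [ 0.447 -0.03   0.09 ] [0.618 0.092 0.12 ] [0.478 0.057 0.107]
s 0.05 1998 [ 0.433 -0.133  0.05 ] [0.713 0.1   0.07 ] [0.512 0.    0.06 ]
s 0.003 925 [ 0.374 -0.119  0.003] [0.792 0.126 0.013] [0.491 0.045 0.009]
[(np.int64(481), np.int64(127), np.int64(0)), (np.int64(482), np.int64(120), np.int64(32)), (np.int64(481), np.int64(114), np.int64(11)), (np.int64(481), np.int64(108), np.int64(9)), (np.int64(481), np.int64(102), np.int64(21)), (np.int64(483), np.int64(96), np.int64(64)), (np.int64(483), np.int64(90), np.int64(63)), (np.int64(485), np.int64(86), np.int64(122)), (np.int64(485), np.int64(80), np.int64(120)), (np.int64(483), np.int64(73), np.int64(66)), (np.int64(481), np.int64(66), np.int64(20)), (np.int64(482), np.int64(60), np.int64(25)), (np.int64(482), np.int64(54), np.int64(22)), (np.int64(483), np.int64(49), np.int64(49)), (np.int64(483), np.in
[... 2867 characters left out ...]
2), np.int64(111)), (np.int64(460), np.int64(37), np.int64(119)), (np.int64(456), np.int64(27), np.int64(65)), (np.int64(453), np.int64(17), np.int64(21)), (np.int64(453), np.int64(11), np.int64(19)), (np.int64(454), np.int64(5), np.int64(22)), (np.int64(455), np.int64(2), np.int64(44)), (np.int64(456), np.int64(-1), np.int64(60)), (np.int64(453), np.int64(-13), np.int64(16)), (np.int64(455), np.int64(-14), np.int64(48)), (np.int64(456), np.int64(-18), np.int64(63)), (np.int64(453), np.int64(-30), np.int64(20)), (np.int64(453), np.int64(-38), np.int64(11)), (np.int64(454), np.int64(-41), np.int64(27)), (np.int64(454), np.int64(-47), np.int64(31)), (np.int64(452), np.int64(-58), np.int64(0))]
```

View pics/s1.png

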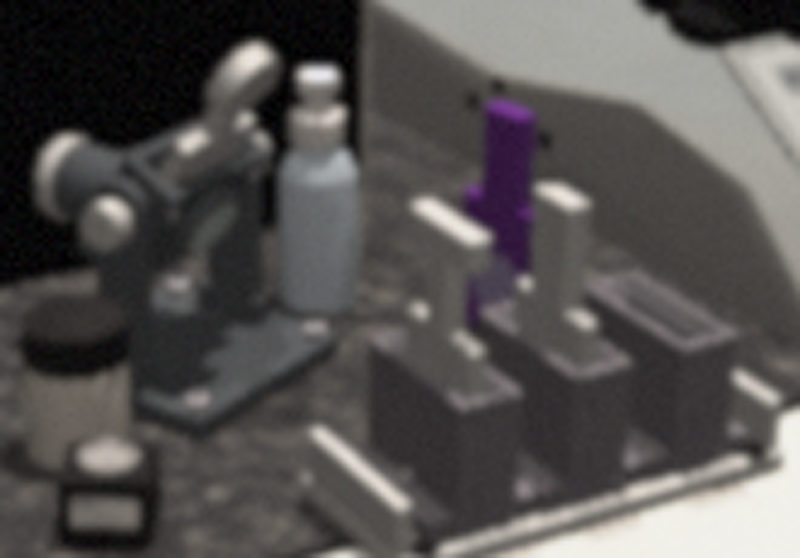

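View pics/t1.png

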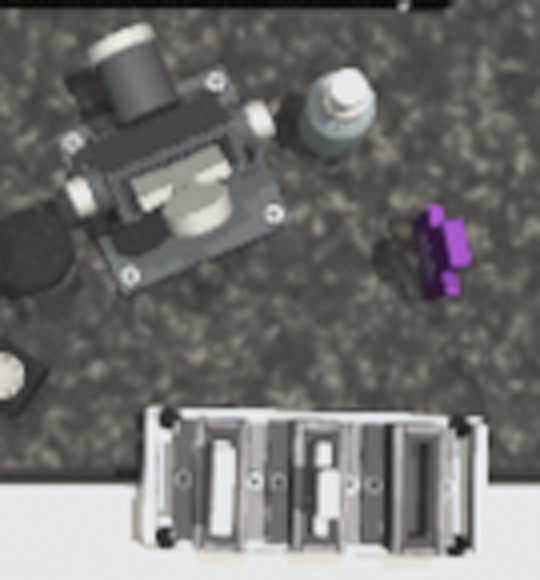

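```bash
cat > m.py <<'E'
from h import *
import pickle
from scipy import ndimage
s=pickle.load(open("scene.pkl","rb"));t=pickle.load(open("top.pkl","rb"))
def onz(c,uv,z):
    T=c["cam_to_world"];o=T[:3,3];d=world(c,[uv[0]],[uv[1]],1.0)[0]-o
    return o+d*(z-o[2])/d[2]
E
python3 - <<'E'
from m import *
g=t["pixels"].astype(int);P=cloud(t)
mask=(g.min(2)>165)
roi=np.zeros_like(mask);roi[117:205,215:285]=1;roi[212:256,245:332]=1
lab,n=ndimage.label(mask&roi)
for i in range(1,n+1):
    v,u=np.where(lab==i)
    if len(v)<6: continue
    q=P[v,u];q=q[q[:,2]<.5]
    print(i,len(v),"uv",u.mean().round(1),v.mean().round(1),"P",np.median(q,0).round(3),"zrng",np.percentile(q[:,2],[5,95]).round(3), "rect",[np.round(a,1) for a in cv2.minAreaRect(np.c_[u,v].astype(np.float32))])
# base bolts from crop pixel estimates -> full
for x,y in((73,142),(216,80),(274,213),(130,275),(78,196),(260,118)):
    uv=(210+x/4,115+y/4);print((x,y),np.round(uv,1),P[int(uv[1]),int(uv[0])].round(3),"z8:",onz(t,uv,.01).round(4))
# slider tops in rack
for x,y in((221,488),(326,489)): print("tops",onz(t,(210+x/4,115+y/4),.118).round(4))
for x,y in((395,428),(448,432),(445,548),(390,546)): print("empty cell",onz(t,(210+x/4,115+y/4),.062).round(4))
E
```

```text
1 52 uv 240.2 124.6 P [0.68  0.133 0.087] zrng [0.083 0.09 ] rect [array([239.8, 124.6]), array([ 3.9, 13.4]), np.float64(68.2)]
2 12 uv 263.5 134.7 P [0.673 0.088 0.016] zrng [0.012 0.038] rect [array([263.5, 134.5]), array([3., 3.]), np.float64(90.0)]
3 36 uv 274.5 144.3 P [0.641 0.068 0.09 ] zrng [0.086 0.095] rect [array([274.5, 144.5]), array([7., 5.]), np.float64(90.0)]
4 13 uv 227.7 150.1 P [0.641 0.16  0.015] zrng [0.012 0.017] rect [array([227.5, 150. ]), array([3.5, 3.5]), np.float64(45.0)]
5 32 uv 262.8 157.8 P [0.613 0.09  0.112] zrng [0.109 0.127] rect [array([262.8, 158.1]), array([3.6, 8.5]), np.float64(63.4)]
6 36 uv 229.7 163.3 P [0.606 0.152 0.09 ] zrng [0.065 0.092] rect [array([229.8, 163.3]), array([7.1, 4.9]), np.float64(45.0)]
7 26 uv 248.6 163.8 P [0.602 0.116 0.111] zrng [0.108 0.114] rect [array([248.9, 163.8]), array([3.1, 8. ]), np.float64(63.4)]
8 63 uv 261.0 168.8 P [0.589 0.094 0.146] zrng [0.142 0.15 ] rect [array([261.2, 168.9]), array([ 5.4, 13. ]), np.float64(63.4)]
9 15 uv 278.3 167.7 P [0.604 0.058 0.015] zrng [0.013 0.017] rect [array([278.5, 168
[... 310 characters left out ...]
1 230.1 P [0.48  0.001 0.065] zrng [0.062 0.066] rect [array([309.5, 230.5]), array([17.,  1.]), np.float64(90.0)]
15 127 uv 265.3 236.5 P [0.471 0.086 0.12 ] zrng [0.118 0.123] rect [array([265.5, 236.5]), array([23.,  5.]), np.float64(90.0)]Traceback (most recent call last):
  File "<stdin>", line 13, in <module>
  File "m.py", line 6, in onz
    T=c["cam_to_world"];o=T[:3,3];d=world(c,[uv[0]],[uv[1]],1.0)[0]-o
                                    ~~~~~^^^^^^^^^^^^^^^^^^^^^^^
  File "h.py", line 7, in world
    p=np.stack([(us-K[0,2])/K[0,0]*z,-(vs-K[1,2])/K[1,1]*z,-z],-1)
    raise ValueError('all input arrays must have the same shape')
ValueError: all input arrays must have the same shape
```

```bash
sed -i 's/zs is None else zs/zs is None else np.full(us.shape,float(zs))/' h.py
cat >> h.py <<'E'
from scipy.spatial.transform import Rotation as R
def Rq(q): return R.from_quat(np.r_[q[1:],q[0]])
def Rt(yaw,tilt):  # tool y heading yaw (deg), slider axis leaning towards -heading by tilt (deg)
    y,t=np.radians([yaw,tilt]);h=np.array([np.cos(y),np.sin(y),0]);k=np.array([0,0,1.])
    Z=h*np.sin(t)-k*np.cos(t);Y=h*np.cos(t)+k*np.sin(t)
    return R.from_matrix(np.c_[np.cross(Y,Z),Y,Z])
def delta(p,Rm,p0=None,R0=None):
    o=get_obs();p0=o["eef_pos"] if p0 is None else p0;R0=Rq(o["eef_rot"]) if R0 is None else R0
    return (np.array(p)-p0).round(4),(Rm*R0.inv()).as_rotvec().round(4)
E
python3 - <<'E'
from m import *
P=cloud(t)
for x,y in((221,488),(326,489),(326,455),(326,525)): 
    uv=(210+x/4-.4,115+y/4-.4);print("tops",np.round(uv,1),P[round(uv[1]),round(uv[0])].round(3),onz(t,uv,.118).round(4))
for x,y in((395,428),(448,432),(445,548),(390,546)): print("empty cell",onz(t,(210+x/4-.4,115+y/4-.4),.062).round(4))
g=t["pixels"].astype(int);m=(P[...,2]>.108)&(P[...,2]<.13);m[:212]=0;m[:,:245]=0;m[256:]=0;m[:,332:]=0
lab,n=ndimage.label(m)
for i in range(1,n+1):
    v,u=np.where(lab==i)
    if len(v)>20: print(len(v),u.mean(),v.mean(),onz(t,(u.mean(),v.mean()),.118).round(4),P[v,u].mean(0).round(4),cv2.minAreaRect(np.c_[u,v].astype(np.float32)))
m=(P[...,2]>.052)&(P[...,2]<.075);m[:212]=0;m[:,:245]=0;m[256:]=0;m[:,332:]=0
for u0,u1 in((254,278),(279,304),(304,330)):
    v,u=np.where(m);k=(u>=u0)&(u<u1);q=P[v[k],u[k]];print("cell",q.mean(0).round(4),np.percentile(q,[2,98],axis=0).round(4).tolist())
# scene: same with heights
Ps=cloud(s)
m=(Ps[...,2]>.112)&(Ps[...,2]<.125)&(Ps[...,0]>.43)&(Ps[...,0]<.51)&(abs(Ps[...,1]-.04)<.08)
lab,n=ndimage.label(m)
for i in range(1,n+1):
    v,u=np.where(lab==i)
    if len(v)>8: print("sc",len(v),u.mean(),v.mean(),Ps[v,u].mean(0).round(4),np.ptp(Ps[v,u],axis=0).round(3))
a=np.array([-.46,-.197,.866]);S=np.array([.6075,.103,.1115])
m=(Ps[...,2]>.13)&(Ps[...,2]<.16)&(abs(Ps[...,0]-.59)<.03)&(abs(Ps[...,1]-.095)<.03)
h=np.array([-.919,-.394,0]);yv=np.array([.394,-.919,0]);x=np.array([-.796,-.341,-.5])
for nm,q in(("s",Ps[m]),("t",P[(P[...,2]>.13)&(P[...,2]<.16)&(abs(P[...,0]-.59)<.03)&(abs(P[...,1]-.095)<.03)])):
    d=q-S;print(nm,len(q),"axis",np.percentile(d@a,[2,50,98]).round(4),"y",np.percentile(d@yv,[2,50,98]).round(4),"x",np.percentile(d@x,[2,50,98]).round(4))
T=S+.0075*a
for k in(0,.08): print("grasp",k,(T+k*a).round(4),*delta(T+k*a,Rt(23.2,30)))
E
```

```text
tops [264.8 236.6] [0.47  0.086 0.123] [0.47   0.0865 0.118 ]
tops [291.1 236.8] [0.469 0.04  0.12 ] [0.4696 0.0392 0.118 ]
tops [291.1 228.4] [0.484 0.036 0.076] [0.4849 0.0391 0.118 ]
tops [291.1 245.8] [0.45  0.036 0.079] [0.4534 0.0392 0.118 ]
empty cell [0.4959 0.0014 0.062 ]
empty cell [ 0.494  -0.0242  0.062 ]
empty cell [ 0.4383 -0.0225  0.062 ]
empty cell [0.4392 0.004  0.062 ]
135 265.51851851851853 236.9185185185185 [0.4694 0.0853 0.118 ] [0.4695 0.0853 0.1204] ((265.5, 237.0), (22.0, 5.0), 90.0)
69 291.94202898550725 237.42028985507247 [0.4686 0.0376 0.118 ] [0.4687 0.0378 0.1198] ((292.0, 237.5), (11.0, 6.0), 90.0)
cell [0.4706 0.0858 0.0638] [[0.4396, 0.0735, 0.058], [0.5008, 0.0985, 0.0678]]
cell [0.4677 0.0387 0.0632] [[0.4377, 0.0255, 0.0559], [0.4989, 0.0505, 0.0674]]
cell [ 0.4666 -0.0105  0.0626] [[0.4359, -0.0226, 0.0563], [0.4971, 0.0025, 0.0671]]
sc 70 315.8 176.45714285714286 [0.465  0.0393 0.1171] [0.023 0.011 0.008]
sc 127 292.5196850393701 181.86614173228347 [0.4656 0.0875 0.1172] [0.041 0.012 0.009]
s 106 axis [0.024  0.0344 0.0409] y [-0.0151 -0.0059  0.0126] x [-0.0039  0.0032  0.0065]
t 163 axis [0.0198 0.0354 0.0422] y [-0.0133  0.0008  0.015 ] x [-0.0055 -0.0036  0.0046]
grasp 0 [0.6041 0.1015 0.118 ] [ 0.4455 -0.4507 -0.1125] [ 0.4066 -0.359  -0.8652]
grasp 0.08 [0.5672 0.0858 0.1873] [ 0.4087 -0.4664 -0.0432] [ 0.4066 -0.359  -0.8652]
```

Emit:
carry_out:
  plan:
    - [[0.026, -0.03, 0.004, 0.027, -0.024, -0.058, 0.35], [0.052, -0.06, 0.008, 0.054, -0.048, -0.115, 0.35], [0.078, -0.09, 0.012, 0.081, -0.072, -0.173, 0.35], [0.104, -0.12, 0.016, 0.108, -0.096, -0.23, 0.35], [0.13, -0.15, 0.02, 0.1355, -0.1197, -0.2884, 0.35]]

```text
time_s: 0.52
eef_pos: [0.2893, 0.4011, 0.251]
eef_rot: [0.05, 0.28, 0.956, 0.075]
wrist_force: [0.3, 0.1, -0.3]
opening: 0.349
grasp_force: 0.0
```

Emit:
carry_out:
  plan:
    - [[0.026, -0.03, 0.0, 0.027, -0.024, -0.058, 0.35], [0.052, -0.06, 0.0, 0.054, -0.048, -0.115, 0.35], [0.078, -0.09, 0.0, 0.081, -0.072, -0.173, 0.35], [0.104, -0.12, 0.0, 0.108, -0.096, -0.23, 0.35], [0.13, -0.15, 0.0, 0.1355, -0.1197, -0.2884, 0.35]]

```text
time_s: 0.93
eef_pos: [0.4194, 0.251, 0.2513]
eef_rot: [0.099, 0.413, 0.893, 0.149]
wrist_force: [1.1, 0.5, -0.1]
opening: 0.349
grasp_force: 0.0
```

Emit:
carry_out:
  plan:
    - [[0.026, -0.03, 0.0, 0.027, -0.024, -0.058, 0.35], [0.052, -0.06, 0.0, 0.054, -0.048, -0.115, 0.35], [0.078, -0.09, 0.0, 0.081, -0.072, -0.173, 0.35], [0.104, -0.12, 0.0, 0.108, -0.096, -0.23, 0.35], [0.13, -0.15, 0.0, 0.1355, -0.1197, -0.2884, 0.35]]

```text
time_s: 1.35
eef_pos: [0.5496, 0.1006, 0.2513]
eef_rot: [0.144, 0.533, 0.805, 0.217]
wrist_force: [0.1, 1.2, 0.4]
opening: 0.348
grasp_force: 0.0
```

Run:
```python
from h import *
o=get_obs();print(o["eef_pos"].round(4),o["q"].round(3))
a=np.array([-.46,-.197,.866]);S=np.array([.6075,.103,.1115]);T=S+.0075*a
for k in(0,.05,.08): print("grasp",k,(T+k*a).round(4),*delta(T+k*a,Rt(23.2,30)))
```

```text
[0.5496 0.1006 0.2513] [-0.202 -0.204  2.036  0.373  0.898 -0.776]
grasp 0 [0.6041 0.1015 0.118 ] [ 0.0545  0.0009 -0.1333] [-0.0013  0.003   0.0038]
grasp 0.05 [0.5811 0.0917 0.1613] [ 0.0315 -0.009  -0.09  ] [-0.0013  0.003   0.0038]
grasp 0.08 [0.5672 0.0858 0.1873] [ 0.0177 -0.0149 -0.064 ] [-0.0013  0.003   0.0038]
```

Emit:
carry_out:
  plan:
    - [[0.006, -0.005, -0.02, 0, 0, 0, 0.35], [0.012, -0.01, -0.042, 0, 0, 0, 0.35], [0.018, -0.015, -0.064, -0.001, 0.003, 0.004, 0.35], [0.0315, -0.009, -0.09, -0.001, 0.003, 0.004, 0.35], [0.0315, -0.009, -0.09, -0.001, 0.003, 0.004, 0.35]]

```text
time_s: 1.77
eef_pos: [0.5778, 0.0938, 0.1546]
eef_rot: [0.137, 0.532, 0.808, 0.214]
wrist_force: [0.1, 0.1, -0.7]
opening: 0.351
grasp_force: 0.0
```

Run:
```python
from h import *
c=camera("wrist");cv2.imwrite("pics/w1.png",cv2.resize(c["pixels"][...,::-1],(768,576)))
a=np.array([-.46,-.197,.866]);S=np.array([.6075,.103,.1115]);T=S+.0075*a
for k in(0,): print("grasp",k,(T+k*a).round(4),*delta(T+k*a,Rt(23.2,30)))
```

```text
grasp 0 [0.6041 0.1015 0.118 ] [ 0.0259  0.0075 -0.0391] [-0.0009 -0.0093 -0.0039]
```

View pics/w1.png

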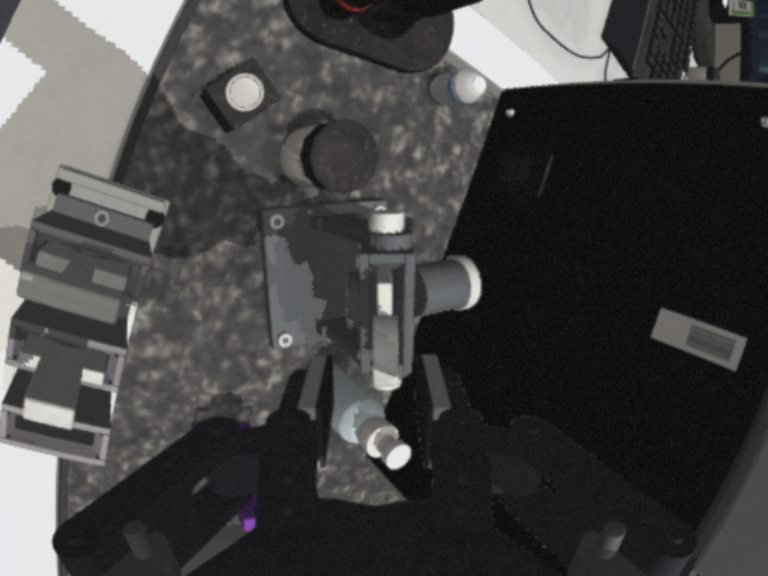

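Emit:
carry_out:
  plan:
    - [[0.006, 0.0025, -0.011, 0, 0, 0, 0.35], [0.012, 0.005, -0.022, 0, 0, 0, 0.35], [0.018, 0.0075, -0.033, 0, 0, 0, 0.35], [0.023, 0.0098, -0.0433, 0, 0, 0, 0.35], [0.023, 0.0098, -0.0433, 0, 0, 0, 0.35]]

```text
time_s: 2.23
eef_pos: [0.6031, 0.104, 0.1179]
eef_rot: [0.141, 0.53, 0.808, 0.216]
wrist_force: [-0.4, -0.3, -0.3]
opening: 0.349
grasp_force: 0.0
```

Emit:
carry_out:
  plan:
    - [[0, 0, 0, 0, 0, 0, 0.35], [0, 0, 0, 0, 0, 0, 0.35], [0, 0, 0, 0, 0, 0, 0.3], [0, 0, 0, 0, 0, 0, 0.25], [0, 0, 0, 0, 0, 0, 0.25]]

```text
time_s: 2.65
eef_pos: [0.6035, 0.1033, 0.1188]
eef_rot: [0.142, 0.53, 0.808, 0.216]
wrist_force: [-0.2, 0.1, 1.1]
opening: 0.248
grasp_force: 0.0
```

Run:
```python
from h import *
o=get_obs();print(o["eef_pos"].round(4),o["opening"],o["wrist_force"].round(1))
a=np.array([-.46,-.197,.866]);S=np.array([.6075,.103,.1115]);T=S+.0075*a
print(*delta(T,Rt(23.2,30)))
```

```text
[0.6035 0.1033 0.1188] 0.2480710791644132 [-0.2  0.1  1.1]
[ 0.0005 -0.0018 -0.0008] [ 0.0009 -0.0003 -0.0037]
```

Emit:
carry_out:
  plan:
    - [[0.0005, -0.0012, -0.0005, 0, 0, 0, 0.2], [0.0005, -0.0012, -0.0005, 0, 0, 0, 0.1], [0.0005, -0.0012, -0.0005, 0, 0, 0, 0], [0.0005, -0.0012, -0.0005, 0, 0, 0, 0], [0.0005, -0.0012, -0.0005, 0, 0, 0, 0]]

```text
time_s: 3.07
eef_pos: [0.6038, 0.102, 0.1178]
eef_rot: [0.142, 0.53, 0.808, 0.216]
wrist_force: [-4.4, -2.1, 4.9]
opening: 0.109
grasp_force: 58.7
```

Run:
```python
from h import *
o=get_obs();print({k:np.round(o[k],4) for k in("eef_pos","eef_rot","opening","wrist_force","torque","grasp_force")})
a=np.array([-.46,-.197,.866]);S=np.array([.6075,.103,.1115]);T=S+.0075*a
print(*delta(T,Rt(23.2,30)))
```

```text
{'eef_pos': array([0.6038, 0.102 , 0.1178]), 'eef_rot': array([0.1418, 0.5303, 0.8076, 0.2156]), 'opening': np.float64(0.1088), 'wrist_force': array([-4.3794, -2.0504,  4.9035]), 'torque': array([-0.2219,  0.5702,  0.0136]), 'grasp_force': np.float64(58.6536)}
[ 0.0002 -0.0005  0.0002] [ 0.001  -0.0012 -0.0038]
```

Emit:
carry_out:
  plan:
    - [[-0.0046, -0.002, 0.0087, 0, 0, 0, 0], [-0.0115, -0.0049, 0.0217, 0, 0, 0, 0], [-0.0184, -0.0079, 0.0346, 0, 0, 0, 0], [-0.0253, -0.0108, 0.0476, 0, 0, 0, 0], [-0.0322, -0.0138, 0.0606, 0, 0, 0, 0]]

```text
time_s: 3.48
eef_pos: [0.571, 0.0884, 0.1782]
eef_rot: [0.141, 0.53, 0.808, 0.216]
wrist_force: [-0.1, 0.6, -0.8]
opening: 0.108
grasp_force: 58.8
```

Run:
```python
from h import *
o=get_obs();print({k:np.round(o[k],4) for k in("eef_pos","eef_rot","opening","wrist_force","torque","grasp_force")})
# target above empty cell: rack heading: cell x axis dir (0.0415,0.999)->heading 87.6
for p in([.467,-.0105,.22],):
  for y in(87.6,-92.4): print(y,*delta(p,Rt(y,0)))
```

```text
{'eef_pos': array([0.571 , 0.0884, 0.1782]), 'eef_rot': array([0.1413, 0.5304, 0.8076, 0.2155]), 'opening': np.float64(0.1077), 'wrist_force': array([-0.1017,  0.5932, -0.7622]), 'torque': array([-0.1105,  0.2882,  0.0494]), 'grasp_force': np.float64(58.7515)}
87.6 [-0.104  -0.0989  0.0418] [-0.4527  0.3105  1.0937]
-92.4 [-0.104  -0.0989  0.0418] [ 0.3504  0.511  -1.9682]
```

Emit:
carry_out:
  plan:
    - [[-0.012, -0.008, 0.015, -0.0453, 0.0311, 0.1094, 0], [-0.024, -0.018, 0.03, -0.0905, 0.0621, 0.2187, 0], [-0.036, -0.028, 0.04, -0.1358, 0.0932, 0.3281, 0], [-0.048, -0.038, 0.047, -0.1811, 0.1242, 0.4375, 0], [-0.06, -0.049, 0.047, -0.2264, 0.1553, 0.5469, 0]]

```text
time_s: 3.9
eef_pos: [0.512, 0.0385, 0.2271]
eef_rot: [0.075, 0.286, 0.948, 0.112]
wrist_force: [0.3, -0.1, -0.2]
opening: 0.112
grasp_force: 58.7
```

Emit:
carry_out:
  plan:
    - [[-0.011, -0.012, 0, -0.0453, 0.0311, 0.1094, 0], [-0.022, -0.023, 0, -0.0905, 0.0621, 0.2187, 0], [-0.033, -0.034, 0, -0.1358, 0.0932, 0.3281, 0], [-0.044, -0.05, 0, -0.1811, 0.1242, 0.4375, 0], [-0.044, -0.05, 0, -0.2264, 0.1553, 0.5469, 0]]

```text
time_s: 4.32
eef_pos: [0.4664, -0.0126, 0.2249]
eef_rot: [-0.001, 0.019, 1.0, -0.001]
wrist_force: [-0.0, -0.1, -0.5]
opening: 0.105
grasp_force: 58.8
```

Run:
```python
from h import *
import pickle
w=camera("wrist");c=camera("scene");t=camera("top")
pickle.dump((w,c,t),open("a.pkl","wb"))
x=np.hstack([cv2.resize(w["pixels"][140:384,60:460],(400,244)) , cv2.resize(t["pixels"][190:260,240:350],(383,244))])
y=cv2.resize(c["pixels"][120:250,230:370],(366,340),interpolation=cv2.INTER_CUBIC)
y=np.hstack([y,np.zeros((340,783-366,3),np.uint8)])
cv2.imwrite("pics/p2.png",np.vstack([x,y])[...,::-1])
print(get_obs()["eef_pos"].round(4),*delta([.467,-.0105,.225],Rt(87.6,0)))
```

```text
[ 0.4678 -0.0099  0.2248] [-0.0008 -0.0006  0.0002] [-0.002   0.0006  0.0012]
```

View pics/p2.png

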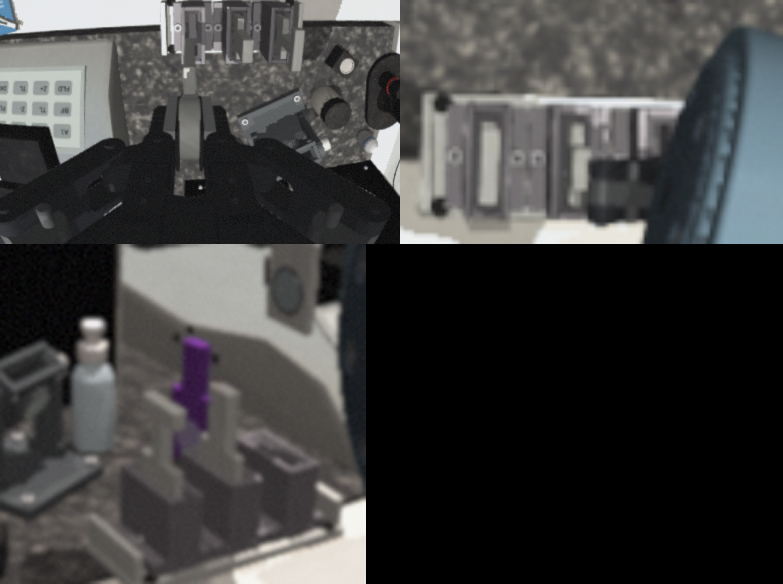

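Run:
```python
from h import *
import pickle
w,c,t=pickle.load(open("a.pkl","rb"))
P=cloud(c)
m=(P[...,2]>.15)&(P[...,2]<.2)&(abs(P[...,0]-.467)<.04)&(abs(P[...,1]+.01)<.03)
v,u=np.where(m);q=P[m];print("blade",len(q),np.percentile(q,[2,50,98],axis=0).round(4).tolist(),"px",u.min(),u.max(),v.min(),v.max())
for x0,nm in((.0375,"cell2"),(-.0105,"cell3"),(.0855,"cell1")):
    m=(P[...,2]>.056)&(P[...,2]<.068)&(abs(P[...,0]-.467)<.045)&(abs(P[...,1]-x0)<.022)
    q=P[m];print(nm,len(q),np.percentile(q,[3,50,97],axis=0).round(4).tolist(),((np.percentile(q,3,axis=0)+np.percentile(q,97,axis=0))/2).round(4))
    m=(P[...,2]>.085)&(P[...,2]<.125)&(abs(P[...,0]-.467)<.045)&(abs(P[...,1]-x0)<.022)
    q=P[m]
    if len(q): print("  grip",len(q),np.percentile(q,[3,50,97],axis=0).round(4).tolist())
# plane fit to the blade/grip faces: normal heading
from numpy.linalg import svd
def face(m):
    q=P[m];q=q-np.median(q,0);q=q[np.linalg.norm(q,axis=1)<.04];n=svd(q,full_matrices=False)[2][2];return n.round(3)
print("blade n",face((P[...,2]>.157)&(P[...,2]<.2)&(abs(P[...,0]-.467)<.04)&(abs(P[...,1]+.01)<.03)))
```

```text
blade 475 [[0.4449, -0.0151, 0.1557], [0.4624, -0.0098, 0.178], [0.4882, -0.0078, 0.1991]] px 332 351 123 154
cell2 289 [[0.4357, 0.0271, 0.0563], [0.4568, 0.0419, 0.0624], [0.4969, 0.0512, 0.0668]] [0.4663 0.0392 0.0616]
  grip 233 [[0.4561, 0.034, 0.0865], [0.4624, 0.0413, 0.1049], [0.4783, 0.0432, 0.1198]]
cell3 303 [[0.4348, -0.0225, 0.0566], [0.4629, -0.011, 0.0614], [0.4952, 0.0032, 0.0644]] [ 0.465  -0.0096  0.0605]
cell1 293 [[0.4372, 0.0751, 0.0564], [0.4571, 0.0896, 0.0622], [0.4982, 0.0986, 0.0674]] [0.4677 0.0868 0.0619]
  grip 260 [[0.4493, 0.0815, 0.0862], [0.4646, 0.0891, 0.1113], [0.4857, 0.0911, 0.1202]]
blade n [-0.024  1.    -0.005]
```

Emit:
carry_out:
  plan:
    - [[-0.001, 0.0015, -0.02, 0, 0, 0, 0], [-0.001, 0.0015, -0.04, 0, 0, 0, 0], [-0.001, 0.0015, -0.06, 0, 0, 0, 0], [-0.001, 0.0015, -0.08, 0, 0, 0, 0], [-0.001, 0.0015, -0.085, 0, 0, 0, 0]]

```text
time_s: 4.88
eef_pos: [0.4643, -0.0082, 0.1369]
eef_rot: [-0.002, 0.022, 1.0, 0.002]
wrist_force: [-0.9, -0.1, -1.3]
opening: 0.106
grasp_force: 58.8
```

Emit:
carry_out:
  plan:
    - [[0, 0, -0.004, 0, 0, 0, 0], [0, 0, -0.008, 0, 0, 0, 0], [0, 0, -0.012, 0, 0, 0, 0], [0, 0, -0.016, 0, 0, 0, 0], [0, 0, -0.019, 0, 0, 0, 0]]

```text
time_s: 5.3
eef_pos: [0.4671, -0.0092, 0.1214]
eef_rot: [0.001, 0.021, 1.0, 0.0]
wrist_force: [-0.0, 0.5, -0.8]
opening: 0.106
grasp_force: 58.8
```

Emit:
carry_out:
  plan:
    - [[0, 0, -0.004, 0, 0, 0, 0], [0, 0, -0.008, 0, 0, 0, 0], [0, 0, -0.012, 0, 0, 0, 0], [0, 0, -0.016, 0, 0, 0, 0], [0, 0, -0.018, 0, 0, 0, 0]]

```text
time_s: 5.72
eef_pos: [0.4663, -0.0089, 0.1024]
eef_rot: [-0.0, 0.021, 1.0, 0.0]
wrist_force: [0.3, 0.2, 0.1]
opening: 0.11
grasp_force: 58.8
```

Emit:
carry_out:
  plan:
    - [[0, 0, -0.004, 0, 0, 0, 0], [0, 0, -0.008, 0, 0, 0, 0], [0, 0, -0.012, 0, 0, 0, 0], [0, 0, -0.015, 0, 0, 0, 0], [0, 0, -0.015, 0, 0, 0, 0]]

```text
time_s: 6.13
eef_pos: [0.466, -0.0089, 0.0873]
eef_rot: [-0.0, 0.021, 1.0, 0.0]
wrist_force: [-0.4, 0.5, -1.1]
opening: 0.106
grasp_force: 58.8
```

Run:
```python
from h import *
o=get_obs();print({k:np.round(o[k],4) for k in("eef_pos","opening","wrist_force","torque","grasp_force")})
P=cloud(camera("scene"))
for y0 in(-.0105,.0375):
    m=(P[...,2]>.07)&(P[...,2]<.16)&(abs(P[...,0]-.467)<.03)&(abs(P[...,1]-y0)<.012);q=P[m];print(len(q),np.percentile(q[:,2],[2,50,90,98,99.5]).round(4))
```

```text
{'eef_pos': array([ 0.466 , -0.0089,  0.0873]), 'opening': np.float64(0.1056), 'wrist_force': array([-0.3733,  0.5389, -1.096 ]), 'torque': array([-0.0195,  0.0117, -0.0153]), 'grasp_force': np.float64(58.8438)}
547 [0.0713 0.1135 0.1508 0.1573 0.1589]
464 [0.0714 0.1039 0.153  0.1588 0.1599]
```

Nearly seated with no side force. I'll lower in 1 mm steps until the floor is felt.

Emit:
carry_out:
  plan:
    - [[0, 0, -0.0005, 0, 0, 0, 0], [0, 0, -0.001, 0, 0, 0, 0], [0, 0, -0.0015, 0, 0, 0, 0], [0, 0, -0.002, 0, 0, 0, 0], [0, 0, -0.0025, 0, 0, 0, 0]]

```text
time_s: 6.6
eef_pos: [0.467, -0.0092, 0.0864]
eef_rot: [0.0, 0.021, 1.0, 0.0]
wrist_force: [-4.3, 0.7, 10.2]
opening: 0.106
grasp_force: 60.7
```

Emit:
carry_out:
  plan:
    - [[0, 0, -0.0004, 0, 0, 0, 0], [0, 0, -0.0008, 0, 0, 0, 0], [0, 0, -0.0012, 0, 0, 0, 0], [0, 0, -0.0012, 0, 0, 0, 0], [0, 0, -0.0012, 0, 0, 0, 0]]

```text
time_s: 7.02
eef_pos: [0.4672, -0.0092, 0.0863]
eef_rot: [0.001, 0.021, 1.0, 0.0]
wrist_force: [-6.4, 0.8, 16.6]
opening: 0.101
grasp_force: 61.8
```

Emit:
carry_out:
  plan:
    - [[0, 0, 0.0015, 0, 0, 0, 0], [0, 0, 0.002, 0, 0, 0, 0.1], [0, 0, 0.002, 0, 0, 0, 0.3], [0, 0, 0.002, 0, 0, 0, 0.3], [0, 0, 0.002, 0, 0, 0, 0.3]]

```text
time_s: 7.43
eef_pos: [0.4665, -0.009, 0.0862]
eef_rot: [0.0, 0.021, 1.0, 0.0]
wrist_force: [0.1, -0.2, -0.1]
opening: 0.301
grasp_force: 0.0
```

Emit:
carry_out:
  plan:
    - [[0, 0, 0.01, 0, 0, 0, 0.3], [0, 0, 0.025, 0, 0, 0, 0.3], [0, 0, 0.045, 0, 0, 0, 0.3], [0, 0, 0.065, 0, 0, 0, 0.3], [0, 0, 0.085, 0, 0, 0, 0.3]]

```text
time_s: 7.85
eef_pos: [0.4664, -0.009, 0.1728]
eef_rot: [0.0, 0.021, 1.0, 0.0]
wrist_force: [0.0, -0.2, 0.2]
opening: 0.298
grasp_force: 0.0
```

Run:
```python
from h import *
o=get_obs();print({k:np.round(o[k],4) for k in("eef_pos","opening","wrist_force")})
c=camera("scene");P=cloud(c)
for y0 in(-.0105,.0375,.0855):
    for n,a,b in(("top",.1,.13),("shoulder",.068,.088)):
        m=(P[...,2]>a)&(P[...,2]<b)&(abs(P[...,0]-.467)<.03)&(abs(P[...,1]-y0)<.012);q=P[m]
        print(y0,n,len(q),np.percentile(q[:,2],[2,50,90,98,99.5]).round(4), ((np.percentile(q,3,axis=0)+np.percentile(q,97,axis=0))/2).round(4))
cv2.imwrite("pics/s3.png",cv2.resize(c["pixels"][130:250,240:380],(700,600),interpolation=cv2.INTER_CUBIC)[...,::-1])
```

```text
{'eef_pos': array([ 0.4664, -0.009 ,  0.1728]), 'opening': np.float64(0.2985), 'wrist_force': array([ 0.0478, -0.1774,  0.1705])}
-0.0105 top 152 [0.1008 0.1098 0.1182 0.1194 0.12  ] [ 0.4655 -0.0086  0.1101]
-0.0105 shoulder 145 [0.0682 0.0757 0.0838 0.0868 0.0874] [ 0.4654 -0.0087  0.0773]
0.0375 top 146 [0.1003 0.1115 0.1191 0.1198 0.1202] [0.4671 0.0383 0.1105]
0.0375 shoulder 156 [0.0684 0.0767 0.0848 0.0875 0.0878] [0.4666 0.0387 0.0778]
0.0855 top 193 [0.101  0.1148 0.1198 0.1205 0.1206] [0.4678 0.0864 0.111 ]
0.0855 shoulder 145 [0.0685 0.0768 0.0841 0.0867 0.0871] [0.4676 0.0863 0.0776]
```

View pics/s3.png

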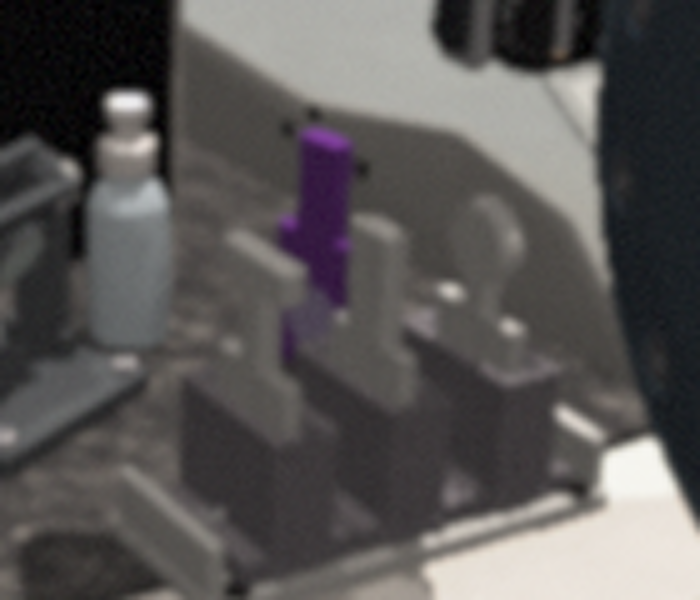

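Emit:
carry_out:
  plan:
    - [[0.001, 0.024, 0, 0, 0, 0, 0.3], [0.002, 0.0475, 0, 0, 0, 0, 0.3], [0.002, 0.0475, -0.01, 0, 0, 0, 0.3], [0.002, 0.0475, -0.03, 0, 0, 0, 0.3], [0.002, 0.0475, -0.046, 0, 0, 0, 0.3]]

```text
time_s: 8.32
eef_pos: [0.4688, 0.0386, 0.1251]
eef_rot: [0.001, 0.02, 1.0, 0.0]
wrist_force: [0.6, 0.3, 0.3]
opening: 0.305
grasp_force: 0.0
```

Emit:
carry_out:
  plan:
    - [[0, 0, -0.013, 0, 0, 0, 0.3], [0, 0, -0.027, 0, 0, 0, 0.3], [0, 0, -0.04, 0, 0, 0, 0.3], [0, 0, -0.04, 0, 0, 0, 0.3], [0, 0, -0.04, 0, 0, 0, 0.3]]

```text
time_s: 8.73
eef_pos: [0.4679, 0.0383, 0.0849]
eef_rot: [-0.001, 0.021, 1.0, 0.0]
wrist_force: [1.1, 0.3, -0.1]
opening: 0.302
grasp_force: 0.0
```

Run:
```python
from h import *
o=get_obs();print({k:np.round(o[k],4) for k in("eef_pos","opening","wrist_force")},*delta([.4685,.0385,.0864],Rt(87.6,0)))
```

```text
{'eef_pos': array([0.4679, 0.0383, 0.0849]), 'opening': np.float64(0.3019), 'wrist_force': array([ 1.0612,  0.2717, -0.1254])} [0.0006 0.0002 0.0015] [-0.0008 -0.0016 -0.0003]
```

Close with the small z correction, then draw the tab out.

Emit:
carry_out:
  plan:
    - [[0.0003, 0, 0.001, 0, 0, 0, 0.2], [0.0003, 0, 0.001, 0, 0, 0, 0.1], [0.0003, 0, 0.001, 0, 0, 0, 0], [0.0003, 0, 0.001, 0, 0, 0, 0], [0.0003, 0, 0.001, 0, 0, 0, 0]]

```text
time_s: 9.15
eef_pos: [0.4699, 0.0382, 0.0876]
eef_rot: [0.001, 0.021, 1.0, 0.0]
wrist_force: [-0.1, -0.6, 6.1]
opening: 0.103
grasp_force: 59.1
```

Run:
```python
from h import *
o=get_obs();print({k:np.round(o[k],4) for k in("eef_pos","eef_rot","opening","wrist_force","torque","grasp_force")})
```

```text
{'eef_pos': array([0.4699, 0.0382, 0.0876]), 'eef_rot': array([1.400e-03, 2.070e-02, 9.998e-01, 1.000e-04]), 'opening': np.float64(0.1029), 'wrist_force': array([-0.0955, -0.6213,  6.1306]), 'torque': array([-0.1027,  0.1607, -0.0028]), 'grasp_force': np.float64(59.1462)}
```

Emit:
carry_out:
  plan:
    - [[0, 0, 0.008, 0, 0, 0, 0], [0, 0, 0.022, 0, 0, 0, 0], [0, 0, 0.036, 0, 0, 0, 0], [0, 0, 0.05, 0, 0, 0, 0], [0, 0, 0.065, 0, 0, 0, 0]]

```text
time_s: 9.57
eef_pos: [0.4684, 0.0386, 0.1522]
eef_rot: [-0.0, 0.021, 1.0, 0.0]
wrist_force: [0.5, -1.4, -0.8]
opening: 0.108
grasp_force: 58.5
```

Emit:
carry_out:
  plan:
    - [[0, 0, 0.016, 0, 0, 0, 0], [0, 0, 0.034, 0, 0, 0, 0], [0, 0, 0.052, 0, 0, 0, 0], [0, 0, 0.07, 0, 0, 0, 0], [0, 0, 0.08, 0, 0, 0, 0]]

```text
time_s: 9.98
eef_pos: [0.4695, 0.0385, 0.2339]
eef_rot: [0.002, 0.021, 1.0, 0.0]
wrist_force: [0.5, -0.8, -0.8]
opening: 0.107
grasp_force: 58.5
```

Run:
```python
from h import *
o=get_obs();print({k:np.round(o[k],4) for k in("eef_pos","eef_rot","opening","wrist_force","torque","grasp_force")})
H=np.array([.6038,.1020,.1178]);RH=Rq([.1418,.5303,.8076,.2156]);a=-RH.as_matrix()[:,2];print("a",a.round(4))
for k in(.065,.09):print(k,(H+k*a).round(4),*delta(H+k*a,RH))
```

```text
{'eef_pos': array([0.4695, 0.0385, 0.2339]), 'eef_rot': array([1.600e-03, 2.070e-02, 9.998e-01, 2.000e-04]), 'opening': np.float64(0.1074), 'wrist_force': array([ 0.5274, -0.7664, -0.7598]), 'torque': array([ 0.0117, -0.0221, -0.0021]), 'grasp_force': np.float64(58.5489)}
a [-0.4577 -0.1978  0.8668]
0.065 [0.5741 0.0891 0.1741] [ 0.1046  0.0507 -0.0597] [ 0.4544 -0.3087 -1.0932]
0.09 [0.5626 0.0842 0.1958] [ 0.0931  0.0457 -0.0381] [ 0.4544 -0.3087 -1.0932]
```

Emit:
carry_out:
  plan:
    - [[0.006, 0.004, 0, 0.0454, -0.0309, -0.1093, 0], [0.014, 0.008, 0, 0.0909, -0.0617, -0.2186, 0], [0.024, 0.012, 0, 0.1363, -0.0926, -0.328, 0], [0.034, 0.016, 0, 0.1818, -0.1235, -0.4373, 0], [0.044, 0.02, 0, 0.2272, -0.1544, -0.5466, 0]]

```text
time_s: 10.4
eef_pos: [0.5132, 0.0585, 0.2315]
eef_rot: [0.074, 0.292, 0.947, 0.115]
wrist_force: [0.2, -0.2, -1.2]
opening: 0.109
grasp_force: 58.7
```

Emit:
carry_out:
  plan:
    - [[0.012, 0.006, 0, 0.0454, -0.0309, -0.1093, 0], [0.024, 0.012, -0.005, 0.0909, -0.0617, -0.2186, 0], [0.036, 0.018, -0.015, 0.1363, -0.0926, -0.328, 0], [0.049, 0.0257, -0.028, 0.1818, -0.1235, -0.4373, 0], [0.049, 0.0257, -0.038, 0.2272, -0.1544, -0.5466, 0]]

```text
time_s: 10.82
eef_pos: [0.5631, 0.0844, 0.1932]
eef_rot: [0.142, 0.532, 0.806, 0.218]
wrist_force: [0.3, 1.0, -0.5]
opening: 0.108
grasp_force: 58.7
```

Emit:
carry_out:
  plan:
    - [[0, 0, 0, 0, 0, 0, 0], [0, 0, 0, 0, 0, 0, 0], [0, 0, 0, 0, 0, 0, 0], [0, 0, 0, 0, 0, 0, 0], [0, 0, 0, 0, 0, 0, 0]]

```text
time_s: 11.23
eef_pos: [0.5629, 0.0838, 0.1948]
eef_rot: [0.142, 0.529, 0.808, 0.217]
wrist_force: [0.4, -0.5, -1.1]
opening: 0.104
grasp_force: 58.6
```

```bash
cat > k.py <<'E'
from h import *
o=get_obs();print({k:np.round(o[k],4) for k in("eef_pos","opening","wrist_force","torque","grasp_force")})
H=np.array([.6038,.1020,.1178]);RH=Rq([.1418,.5303,.8076,.2156]);M=RH.as_matrix();a=-M[:,2]
d=o["eef_pos"]-H;print("k,y,x off",(d@a).round(4),(d@M[:,0]).round(4),(d@M[:,1]).round(4))
for k in(.07,.045,.0,):print(k,*delta(H+k*a,RH))
E
python3 k.py
```

```text
{'eef_pos': array([0.5629, 0.0838, 0.1948]), 'opening': np.float64(0.1036), 'wrist_force': array([ 0.4326, -0.4807, -1.1154]), 'torque': array([-0.1371,  0.2579,  0.0589]), 'grasp_force': np.float64(58.6499)}
k,y,x off 0.0891 -0.0005 -0.0004
0.07 [ 0.0089  0.0044 -0.0163] [-0.0011  0.0011 -0.0024]
0.045 [ 0.0203  0.0093 -0.038 ] [-0.0011  0.0011 -0.0024]
0.0 [ 0.0409  0.0182 -0.077 ] [-0.0011  0.0011 -0.0024]
```

Emit:
carry_out:
  plan:
    - [[0.0055, 0.0025, -0.01, -0.001, 0.001, -0.002, 0], [0.0105, 0.0048, -0.0195, -0.001, 0.001, -0.002, 0], [0.0155, 0.0072, -0.029, -0.001, 0.001, -0.002, 0], [0.0203, 0.0093, -0.038, -0.001, 0.001, -0.002, 0], [0.0203, 0.0093, -0.038, -0.001, 0.001, -0.002, 0]]

```text
time_s: 11.65
eef_pos: [0.5831, 0.0931, 0.155]
eef_rot: [0.141, 0.531, 0.807, 0.215]
wrist_force: [1.0, -0.8, -0.5]
opening: 0.108
grasp_force: 58.8
```

Emit:
carry_out:
  plan:
    - [[0.0014, 0.0006, -0.0026, 0, 0, 0, 0], [0.0027, 0.0012, -0.0052, 0, 0, 0, 0], [0.0041, 0.0018, -0.0078, 0, 0, 0, 0], [0.0055, 0.0024, -0.0104, 0, 0, 0, 0], [0.0055, 0.0024, -0.0104, 0, 0, 0, 0]]

```text
time_s: 12.07
eef_pos: [0.5884, 0.0953, 0.1452]
eef_rot: [0.142, 0.531, 0.807, 0.216]
wrist_force: [3.7, -3.0, -1.9]
opening: 0.104
grasp_force: 58.5
```

```bash
python3 k.py
```

```text
{'eef_pos': array([0.5884, 0.0953, 0.1452]), 'opening': np.float64(0.1038), 'wrist_force': array([ 3.7452, -3.0192, -1.8884]), 'torque': array([-0.9068, -0.3173, -0.5395]), 'grasp_force': np.float64(58.4833)}
k,y,x off 0.0322 0.0 -0.0009
0.07 [-0.0166 -0.0072  0.0332] [-0.0005 -0.0002  0.0015]
0.045 [-0.0052 -0.0023  0.0116] [-0.0005 -0.0002  0.0015]
0.0 [ 0.0154  0.0067 -0.0274] [-0.0005 -0.0002  0.0015]
```

Emit:
carry_out:
  plan:
    - [[0.0017, 0.0001, -0.0026, 0, 0, 0, 0], [0.003, 0.0006, -0.0052, 0, 0, 0, 0], [0.0044, 0.0012, -0.0078, 0, 0, 0, 0], [0.0058, 0.0017, -0.0104, 0, 0, 0, 0], [0.0071, 0.0022, -0.013, 0, 0, 0, 0]]

```text
time_s: 12.48
eef_pos: [0.5953, 0.098, 0.1321]
eef_rot: [0.141, 0.531, 0.807, 0.216]
wrist_force: [1.1, -3.9, 2.6]
opening: 0.104
grasp_force: 59.1
```

```bash
python3 k.py
```

```text
{'eef_pos': array([0.5953, 0.098 , 0.1321]), 'opening': np.float64(0.1044), 'wrist_force': array([ 1.1212, -3.9158,  2.6351]), 'torque': array([-0.5924, -0.3814, -0.3488]), 'grasp_force': np.float64(59.1)}
k,y,x off 0.0171 -0.0003 -0.001
0.07 [-0.0236 -0.0099  0.0464] [-0.0012 -0.0007  0.001 ]
0.045 [-0.0121 -0.0049  0.0247] [-0.0012 -0.0007  0.001 ]
0.0 [ 0.0085  0.004  -0.0143] [-0.0012 -0.0007  0.001 ]
```

Forces are small, so I'll keep going, with another 0.5 mm sideways easing.

Emit:
carry_out:
  plan:
    - [[0.0016, 0.0001, -0.0026, 0, 0, 0, 0], [0.0029, 0.0007, -0.0052, 0, 0, 0, 0], [0.0043, 0.0013, -0.0078, 0, 0, 0, 0], [0.0057, 0.0019, -0.0104, 0, 0, 0, 0], [0.0064, 0.0022, -0.0117, 0, 0, 0, 0]]

```text
time_s: 12.9
eef_pos: [0.6016, 0.1005, 0.1203]
eef_rot: [0.141, 0.531, 0.807, 0.216]
wrist_force: [2.7, -1.2, 4.8]
opening: 0.107
grasp_force: 59.1
```

Emit:
carry_out:
  plan:
    - [[0.0003, 0.0001, -0.0005, 0, 0, 0, 0], [0.0006, 0.0002, -0.001, 0, 0, 0, 0], [0.0008, 0.0003, -0.0015, 0, 0, 0, 0], [0.001, 0.0004, -0.0018, 0, 0, 0, 0], [0.001, 0.0004, -0.0018, 0, 0, 0, 0]]

```text
time_s: 13.32
eef_pos: [0.6024, 0.1008, 0.1188]
eef_rot: [0.141, 0.531, 0.807, 0.216]
wrist_force: [4.5, 1.0, 3.5]
opening: 0.109
grasp_force: 58.8
```

```bash
python3 k.py
```

```text
{'eef_pos': array([0.6024, 0.1008, 0.1188]), 'opening': np.float64(0.1091), 'wrist_force': array([4.515 , 1.0494, 3.4689]), 'torque': array([ 0.2287, -0.9227, -0.0386]), 'grasp_force': np.float64(58.8103)}
k,y,x off 0.0017 -0.0006 -0.001
0.07 [-0.0307 -0.0126  0.0597] [-0.0014 -0.0011  0.0009]
0.045 [-0.0192 -0.0077  0.0381] [-0.0014 -0.0011  0.0009]
0.0 [ 0.0014  0.0012 -0.001 ] [-0.0014 -0.0011  0.0009]
```

Emit:
carry_out:
  plan:
    - [[0.0006, 0.0003, -0.0002, 0, 0, 0, 0], [0.0009, 0.0004, -0.0007, 0, 0, 0, 0], [0.0011, 0.0005, -0.0011, 0, 0, 0, 0], [0.0013, 0.0006, -0.0015, 0, 0, 0, 0], [0.0013, 0.0006, -0.0015, 0, 0, 0, 0]]

```text
time_s: 13.73
eef_pos: [0.6032, 0.1011, 0.1185]
eef_rot: [0.141, 0.53, 0.808, 0.216]
wrist_force: [-16.8, -5.6, 25.5]
opening: 0.108
grasp_force: 63.7
```

```bash
python3 k.py
```

```text
{'eef_pos': array([0.6032, 0.1011, 0.1185]), 'opening': np.float64(0.1082), 'wrist_force': array([-16.8267,  -5.5791,  25.4527]), 'torque': array([-0.186 ,  0.8138,  0.1026]), 'grasp_force': np.float64(63.6737)}
k,y,x off 0.0011 -0.0006 -0.0005
0.07 [-0.0314 -0.0129  0.06  ] [-0.0008 -0.0014 -0.0006]
0.045 [-0.02   -0.008   0.0383] [-0.0008 -0.0014 -0.0006]
0.0 [ 0.0006  0.0009 -0.0007] [-0.0008 -0.0014 -0.0006]
```

Emit:
carry_out:
  plan:
    - [[-0.0006, -0.0002, 0.0011, 0, 0, 0, 0], [-0.0006, -0.0002, 0.0011, 0, 0, 0, 0.05], [-0.0006, -0.0002, 0.0011, 0, 0, 0, 0.3], [-0.0006, -0.0002, 0.0011, 0, 0, 0, 0.3], [-0.0006, -0.0002, 0.0011, 0, 0, 0, 0.3]]

```text
time_s: 14.15
eef_pos: [0.6012, 0.1015, 0.1164]
eef_rot: [0.139, 0.531, 0.808, 0.215]
wrist_force: [-0.4, 0.2, -0.4]
opening: 0.3
grasp_force: 0.0
```

Emit:
carry_out:
  plan:
    - [[-0.0046, -0.002, 0.0087, 0, 0, 0, 0.3], [-0.0137, -0.0059, 0.026, 0, 0, 0, 0.3], [-0.0229, -0.0099, 0.0433, 0, 0, 0, 0.3], [-0.0343, -0.0148, 0.065, 0, 0, 0, 0.3], [-0.0458, -0.0198, 0.0867, 0, 0, 0, 0.3]]

```text
time_s: 14.57
eef_pos: [0.5553, 0.0815, 0.2038]
eef_rot: [0.139, 0.531, 0.808, 0.215]
wrist_force: [0.8, -0.9, -0.2]
opening: 0.301
grasp_force: 0.0
```

Emit:
carry_out:
  plan:
    - [[-0.02, 0.01, 0.015, 0, 0, 0, 0.3], [-0.04, 0.03, 0.03, 0, 0, 0, 0.3], [-0.06, 0.06, 0.04, 0, 0, 0, 0.3], [-0.08, 0.09, 0.05, 0, 0, 0, 0.3], [-0.1, 0.12, 0.05, 0, 0, 0, 0.3]]

```text
time_s: 14.98
eef_pos: [0.4566, 0.2018, 0.2564]
eef_rot: [0.142, 0.531, 0.807, 0.216]
wrist_force: [0.4, -0.2, 0.2]
opening: 0.3
grasp_force: 0.0
```

Run:
```python
from h import *
import pickle
o=get_obs();print({k:np.round(o[k],4) for k in("eef_pos","opening","wrist_force")})
c=camera("scene");t=camera("top");P0=cloud(pickle.load(open("scene.pkl","rb")));T0=cloud(pickle.load(open("top.pkl","rb")))
S=np.array([.6075,.103,.1115]);a=np.array([-.46,-.197,.866]);yv=np.array([.394,-.919,0])
for n,P in(("s0",P0),("s1",cloud(c)),("t0",T0),("t1",cloud(t))):
    d=P-S;m=(abs(d@yv)<.012)&(d@a>.012)&(d@a<.07)&(np.linalg.norm(d-(d@a)[...,None]*a,axis=-1)<.016)
    q=(d@a)[m];print(n,m.sum(),(np.percentile(q,[50,90,98]) if len(q) else q).round(4))
A=cv2.resize(c["pixels"][130:250,200:350],(790//2*1,316),interpolation=cv2.INTER_CUBIC)
B=cv2.resize(t["pixels"][110:260,200:360],(395,370),interpolation=cv2.INTER_CUBIC)
im=np.zeros((370,790,3),np.uint8);im[:316,:395]=A;im[:,395:]=B;cv2.imwrite("pics/f.png",im[...,::-1])
```

```text
{'eef_pos': array([0.4566, 0.2018, 0.2564]), 'opening': np.float64(0.2998), 'wrist_force': array([ 0.3773, -0.2247,  0.1955])}
s0 106 [0.0339 0.0401 0.0409]
s1 132 [0.0307 0.0407 0.0418]
t0 151 [0.0357 0.0414 0.0422]
t1 148 [0.0371 0.0424 0.0436]
```

View pics/f.png

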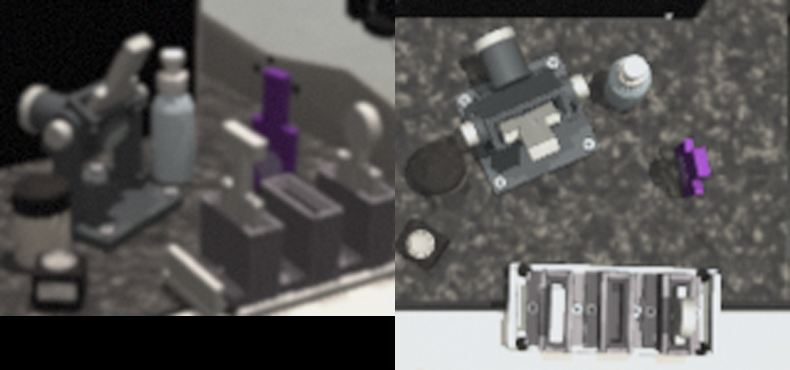

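```bash
python3 -c "
from bench import hand_in
print(hand_in())"
```

```text
the job is handed in; nothing more can be done
None
```

The job is handed in: the disc slider is fully home in the empty rack cell and the tab slider is fully home in the tilted holder, both lowered until they touched the floor; the T-grip slider, jar, bottle, cube and purple look-alike were left alone.

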